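# Set the pouch sealer's jaw gap and feel it with a gauge blade

## Task

On the milk-kitchen pouch sealer, first turn the blue gap dial clockwise until its white pointer stands at the green mark. Then take the green-handled gauge blade out of its holder and slide it straight down between the two sealing jaws until it drags snugly and its black line is about level with the tops of the jaws. Finish while still holding the blade still and upright at that depth, the dial still at its mark; leave the red gauge, the jars and the beaker alone.

Things in the scene. Friction and masses are not known exactly. Their poses are not given: they have to be found in the camera images.
- dial (a joint): angle (rad) of the sealer's gap dial, growing clockwise seen from above, stops at 0 and 3.2; white ticks every 0.4 from 0 to 3.2, the wide green mark is at 1.6. It starts at 0.25 to 0.95 and stays where it is left (friction about 0.06 N m). Turning it clockwise opens the jaws by 1.4 mm per rad; at the green mark they stand 2 mm apart
- dial_grip (a point): point on the dial's vertical axis at the height to grip, turning with the dial: x along its white pointer (a stripe on one half of the bar's top), z up. The blue grip bar is 12 mm thick (y), 46 mm long (x), its top 10 mm above this point, its foot 24 mm below, where it joins a disc of 52 mm diameter; the head plate it sits on is 32 mm below this point
- slit (a point): centre of the slit between the sealing jaws, level with the jaw tops, 108.5 mm above the table and 63 mm above the dark head plate under it; frame of the sealer: x across the slit (gap direction), y along it, z up. The slit is 120 mm long and open at the top and both ends. The dial's axis is 175 mm from here along -y and 9 mm along -x. A grey housing, 93 mm tall, stands 54 mm behind (+x)
- jaw_near: sealing jaw on the -x side of the slit, 120 mm long in y, 20 mm thick, about 60 mm tall; origin 62.5 mm below its top, on its inner face. Its top 16 mm are orange and lean away at 20 degrees as a lead-in, so the mouth is about 13 mm wide; below that the face is upright. The sealer's head plate with both jaws and the dial floats up to 6 mm either way in x on a weak spring (300 N/m) so the jaws centre themselves on a blade
- jaw_far: the same jaw mirrored on the +x side; each jaw gives way outward against its own spring (4600 N/m), so that a 3.5 mm blade in the 2 mm gap is pinched with about 3 N on each face and drags with 2 to 6 N; pushing it in past the lead-in takes 5 to 12 N
- gauge_grip (a point): centre of the green handle of the gauge, where to grip: 18 mm thick (x), 40 mm wide (y), 40 mm tall (z up). The steel blade hangs from the middle of the handle: 3.5 mm thick (x), 24 mm wide (y), 64 mm long. The black line round it is 32 mm above its tip, 52 mm below this point. It weighs about 90 g
- gauge_tip (a point): middle of the rounded lower end of the green gauge's blade, 84 mm below gauge_grip, same axes
- gauge: the green gauge, origin at the blade's tip, same axes (either way round is the same)
- holder_green: white block, 50 (x) by 64 (y) by 72 mm, fixed, origin under its centre; the green gauge's blade stands in its slot (8 by 30 mm) and the handle rests on its top: lift the gauge straight up by 65 mm or more to clear it
- thick: a like gauge with a red handle and a 5.5 mm blade in a holder of its own, at least 100 mm away; leave it. Origin at its blade's tip
- jar0: closed glass jar, 56 mm diameter, 85 mm tall, origin under its centre; leave it
- jar1: another such jar
- jar2: another such jar
- beaker: open steel beaker, 84 mm diameter, 110 mm tall, origin under its centre; leave it
There are look-alikes about, which are no part of the job. Leave any pink or turquoise look-alike of the holder_green alone. Of the things shaped like the gauge, the green one is meant.

How it is judged:
On the way, in this order (a step that is already met when the one before it is completed fails the run):
1. the dial stands at the green mark while the gauge is still in its holder (value of joint dial between 1.46 and 1.74 rad and distance of gauge from where it was at the start of the episode below 0.02 m), for 0.3 s.
2. the green gauge is lifted clear of its holder (z of gauge_tip in the frame of holder_green above 0.073 m and contact force between gauge and the fingers above 3 N), for 0.1 s.
3. the blade is pinched between both jaws at depth (contact force between gauge and jaw_near between 0.8 and 14 N and contact force between gauge and jaw_far between 0.8 and 14 N and z of gauge_tip in the frame of slit between -0.042 and -0.022 m and y of gauge_tip in the frame of slit between -0.055 and 0.055 m), for 0.2 s.
At the end, for the whole second after the job is handed in: fingers hold the green gauge; tip 22-42 mm below the jaw tops (line within 10 mm), touching both jaws with 0.8-14 N, tilt under 0.12, square to the slit within 0.15 rad, at rest (20 mm/s); dial 1.6 +-0.14; red gauge, jars, beaker within 30 mm of their starts (all of step 3 and contact force between gauge and the fingers above 3 N and value of joint dial between 1.46 and 1.74 rad and angle between gauge_grip's own z axis and vertical below 0.12 rad and angle between the x axis of gauge_grip and the x axis of slit, either way round below 0.15 rad and linear speed of gauge below 0.02 m/s and distance of each of thick, jar0, jar1, jar2, beaker from where it was at the start of the episode below 0.03 m); the arm keeps its last pose, push and grip.
It fails at once if the blade or handle is rammed against the jaws (over 40 N) (contact force between gauge and jaw_near above 40 N or contact force between gauge and jaw_far above 40 N).
It fails at once if the red gauge, a jar or the beaker is shifted by more than 30 mm (distance of any of thick, jar0, jar1, jar2, beaker from where it was at the start of the episode above 0.03 m).
It also fails if it takes over 48 s, if anything falls off the work surface, if the arm or the gripper's body presses on something with over 40 N, if the wrist force passes 120 N, or if a joint passes its speed limit or range.

## Robot

A 6-joint arm with a two-finger parallel gripper is mounted at the origin on the work surface. World frame = base frame: x ahead of the robot, y to its left, z up, the work surface at z = 0. Lengths are in m, angles in rad, forces in N, time in s.
With the tool pointing down it reaches from about 0.375 to 0.975 m from the base axis. Payload 3.8 kg.
Tool frame: the origin (TCP) lies between the finger pads; the fingertips stand 17 mm ahead of it and the grasp point (between the pads) lies 2 mm behind it; z points along the fingers, y is the line along which they close (so a half turn about z gives the same grasp; the last joint's range is limited). The gripper opens to 85 mm and grips with 20 to 120 N. Pads are 22 mm wide; open, the fingers measure 114 mm over their backs; the gripper's body (76 mm by 85 mm) begins 54 mm behind the grasp point. The pads swing forward as they close: fully open they stand 13 mm farther back than shut.
Start: joints at [1.248, 0.264, 1.604, -0, 1.274, -0.037], TCP at [0.19, 0.648, 0.248] pointing down, gripper open.
Joint ranges: [-2.63, 2.63], [-0.94, 2.18], [0.31, 2.57], [-1.31, 4.45], [0, 2.66], [-2.55, 2.55]. Speed limits (rad/s): [2.57, 2.57, 3.14, 3.14, 3.14, 3.14].

## Interface

Orientations are given as a rotation vector (axis times angle).
In Python, from workcell import bot gives the robot as it stands.
- The arm moves only by the tool play_rows, never from a script. Its argument "steps" is one flat list of numbers, 4 for each row, row after row: the shift along the tool's x, y, z in m, then the turn about the tool's z in rad. A call has 1 to 10 rows; each row is the pose to reach, as a shift and turn from the pose commanded when the call began, along the tool's axes at that moment; what a row does not reach only later rows make up. A row lasts 1/8 s, in which the tool goes at most 62.5 mm and 10.7 degrees, less where a joint would pass 70% of its speed; a pose out of reach is approached as far as the arm can. A call with a gripper value outside its range is refused whole. "jaw" is the closure in counts, from 0 (fully open) to 255 (shut), set as the call begins (left out, the last holds). The fingers move at their own pace and stop on an object; "grip_force" is the grip in N (left out, the last holds). Time passes only in rows, so rows that repeat a pose let the fingers close. It gives the time, the measured TCP pose, the force, the opening and the grip force at its end, in the units of the state.
- bot.read_state(): the state, without advancing time (a new reading comes with each control period).
- bot.read_camera(name): name is "scene" or "top"; returns a dict with "pixels" (420x560x3 uint8, blue, green, red), "mtx" (3x3 intrinsics, pixels), "R" (3x3) and "t" (3): a world point X has camera coordinates R X + t. Camera axes: x right, y down, z forward; pixel columns grow to the right and rows downward; lengths in m; the calibration is good to about 2 mm. A picture is of the moment at which its call begins. There is no depth.
- bot.finish_job(): hands the job in; it is judged then, once.
The state is a dict: "time": time; "q": joint angles; "joint_vel": joint speeds; "joint_torque": joint torques, N m; "tool_pos": TCP position; "tcp_rot": TCP orientation; "wrist_force": force on the tool from outside, world axes, zero at the start; "torque": the same for the moment, N m; "width": opening from 0.0 (shut) to 1.0 (fully open); "grip_force": force on a finger pad.
Only numpy, scipy, OpenCV 4.12 (cv2) and the standard library are available. Lean on these libraries where they do the work, as an engineer would, in place of code of your own. Each camera call takes 0.05 s, during which the arm holds its last target. There are 200 camera calls.

## Working session

There is one attempt and no reset: what is moved stays moved. The work goes in short steps, Python scripts to look and compute and a tool call to move; the robot and the scene stay as the last step left them, time stands still between calls to the robot, and variables do not carry over. Pictures are saved under pics/ and viewed, at most 10 in all, crops included, and the job is handed in when it is done.

Besides the shell and the picture viewer there is one more tool, called after "Call:" as name(argument=value, ...) on one line, values as JSON. play_rows: Moves the arm, as the interface text tells. Its arguments: {"type":"object","properties":{"steps":{"type":"array"},"jaw":{"type":"number"},"grip_force":{"type":"number"}},"required":["steps"]}

```bash
mkdir -p pics
cat > h.py <<'E'
import numpy as np, cv2, pickle
from workcell import bot
def snap(n,f):
    c=bot.read_camera(n); cv2.imwrite(f"pics/{f}.png",c["pixels"]); pickle.dump(c,open(f"{f}.pkl","wb")); return c
def load(f): return pickle.load(open(f+".pkl","rb"))
def onz(c,u,v,z):
    d=c["R"].T@np.linalg.solve(c["mtx"],[u,v,1.]); o=-c["R"].T@c["t"]; return o+d*(z-o[2])/d[2]
def proj(c,X):
    p=c["mtx"]@(c["R"]@np.array(X)+c["t"]); return p[:2]/p[2]
def tri(cs,uvs):
    A=[];b=[]
    for c,(u,v) in zip(cs,uvs):
        d=c["R"].T@np.linalg.solve(c["mtx"],[u,v,1.]); d/=np.linalg.norm(d); P=np.eye(3)-np.outer(d,d); A.append(P); b.append(P@(-c["R"].T@c["t"]))
    return np.linalg.solve(sum(A),sum(b))
def crop(f,x0,y0,x1,y1,k,o):
    i=load(f)["pixels"][y0:y1,x0:x1]; cv2.imwrite(f"pics/{o}.png",cv2.resize(i,None,fx=k,fy=k,interpolation=cv2.INTER_CUBIC))
E
python3 - <<'E'
from h import *
for n in("scene","top"):
    c=snap(n,n+"0"); print(n,-c["R"].T@c["t"],c["R"][2])
a=[load(n+"0")["pixels"] for n in("scene","top")]
print(bot.read_state())
E
```

```text
scene [1.47872236 0.01585774 0.97488615] [-0.74503231  0.05791004 -0.6645098 ]
top [0.39685451 0.06480606 1.51005501] [ 0.04796938  0.01357566 -0.99875655]
{'time': 0.1, 'q': array([ 1.24808440e+00,  2.64669898e-01,  1.60525053e+00, -3.99641327e-06,
        1.27369555e+00, -3.69200881e-02]), 'joint_vel': array([-3.90707433e-04, -1.22271889e-03, -3.31878506e-03, -6.21681646e-05,
       -1.07139092e-03,  5.31497029e-04]), 'joint_torque': array([ 1.27680041e-04, -5.16702139e+01, -3.68587303e+01, -1.10401193e-04,
        6.21985891e-03, -2.75372224e-05]), 'tool_pos': array([0.19011035, 0.64701896, 0.24708475]), 'tcp_rot': array([-0.44734151, -3.10921698,  0.0031277 ]), 'wrist_force': array([ 0.56581689, -0.31343954, -0.79948348]), 'torque': array([-0.063724  , -0.02403917,  0.0350834 ]), 'grip_force': 0.0, 'width': 1.0025321103218294}
```

View pics/scene0.png

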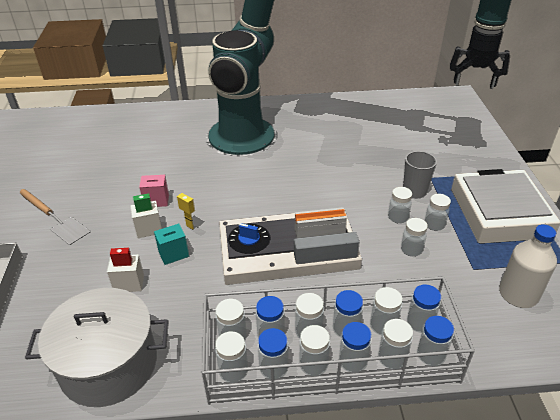

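View pics/top0.png

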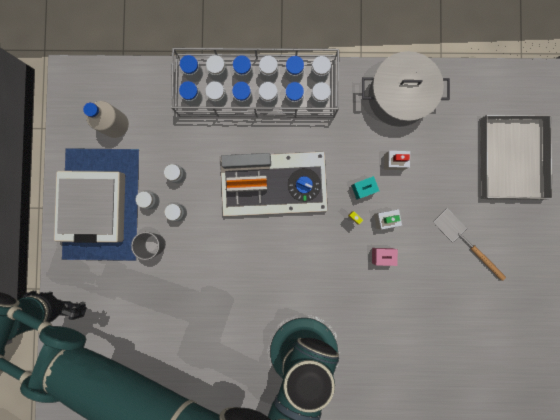

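The scene picture shows the robot at the back, the sealer at (290,240) and the beaker and jars on the right. The candidates shaped like the gauge are green (142,203) scene / (392,219) top, red (120,257) / (402,157), and a yellow tool (187,208) / (355,217). Empty pink and turquoise holders stand nearby. The green handle in the white block fits the description, so I'll confirm it in enlarged crops.

Run:
```python
from h import *
crop("top0",215,145,415,275,4,"c1"); crop("scene0",105,165,365,295,3,"c2")
```

```text
(no output)
```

View pics/c1.png

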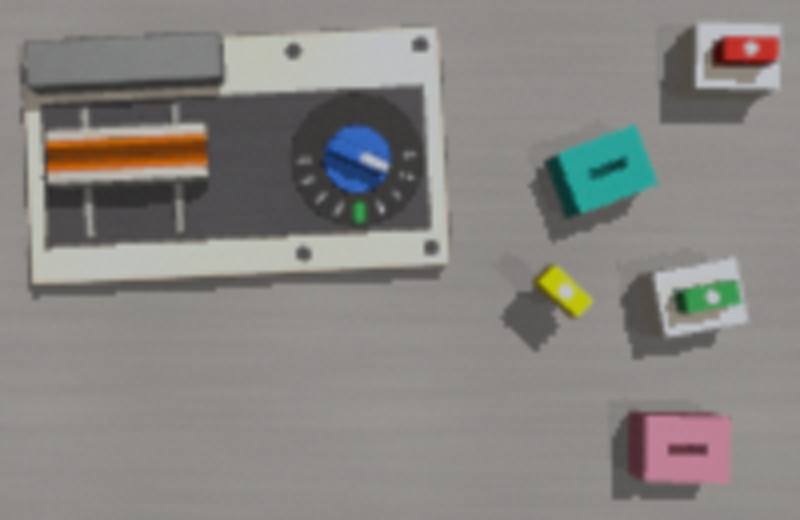

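View pics/c2.png

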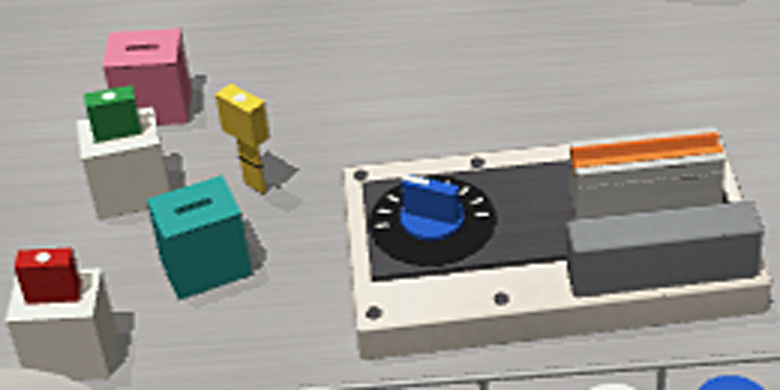

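Both crops confirm it: the green handle stands in the white block, top crop (710,296) and scene crop (110,112). Yellow is loose and red is in another white holder. The dial pointer points right and slightly down at (375,162) in the top crop, and the green mark is at (360,212).

Run:
```python
from h import *
T=load("top0");S=load("scene0")
def mask(c,lo,hi,box):
    x0,y0,x1,y1=box; m=cv2.inRange(cv2.cvtColor(c["pixels"],cv2.COLOR_BGR2HSV),lo,hi); k=np.zeros_like(m);k[y0:y1,x0:x1]=m[y0:y1,x0:x1]
    v,u=np.nonzero(k); return np.c_[u,v].astype(np.float32)
def desc(name,c,p,z):
    r=cv2.minAreaRect(p); b=np.array([onz(c,*q,z)[:2] for q in cv2.boxPoints(r)]); m=p.mean(0)
    print(name,len(p),m.round(2),"ctr@z",z,onz(c,*m,z).round(4),"rectctr",b.mean(0).round(4),"sides",[ (round(float(np.linalg.norm(b[i+1]-b[i])),4),round(float(np.arctan2(*(b[i+1]-b[i])[::-1])),3)) for i in(0,1)])
    return m
o=mask(T,(5,150,90),(20,255,255),(220,170,275,200)); desc("orange top",T,o,.1)
bd=mask(T,(100,120,60),(125,255,255),(285,170,325,205)); desc("blue disc+bar top",T,bd,.06)
g=mask(T,(50,100,40),(75,255,255),(375,205,410,235)); gm=desc("green top",T,g,.112)
gs=mask(S,(50,100,40),(75,255,255),(130,190,160,215)); desc("green scene",S,gs,.1)
mk=mask(T,(50,100,40),(75,255,255),(295,190,315,205)); desc("mark",T,mk,.054)
# handle top centre dots (white): top crop (712,297), scene crop (112,96)
f=lambda x,y,k,x0,y0:((x+.5)/k-.5+x0,(y+.5)/k-.5+y0)
P=tri([T,S],[f(712,297,4,215,145),f(112,97,3,105,165)]);print("dot tri",P)
for n,q in dict(ptip=(388,167),pin=(361,155),disc=(357,159)).items(): print(n,onz(T,*f(*q,4,215,145),.0875))
for n,q in dict(sl=(47,156),sr=(207,150)).items(): print(n,onz(T,*f(*q,4,215,145),.095))
# residual between cameras at 2 screws-like points
P1=onz(T,*f(712,297,4,215,145),.112);print(P1,proj(S,P1),f(112,97,3,105,165))
a=cv2.resize(T["pixels"][168:203,284:324],None,fx=10,fy=10,interpolation=cv2.INTER_CUBIC)
b=cv2.resize(S["pixels"][218:258,222:272],None,fx=8,fy=8,interpolation=cv2.INTER_CUBIC)
w=np.zeros((350,800,3),np.uint8);w[:350,:400]=a;w[:320,400:800]=b;cv2.imwrite("pics/d.png",w)
```

```text
orange top 290 [246.02 182.68] ctr@z 0.1 [0.5231 0.1823 0.1   ] rectctr [0.5233 0.181 ] sides [(0.1186, -1.506), (0.0221, -3.074)]
blue disc+bar top 205 [303.32 184.09] ctr@z 0.06 [0.524  0.0082 0.06  ] rectctr [0.5243 0.0061] sides [(0.0495, -1.562), (0.0496, -3.134)]
green top 66 [391.52 218.97] ctr@z 0.112 [ 0.4182 -0.2517  0.112 ] rectctr [ 0.4182 -0.2519] sides [(0.0443, -1.395), (0.016, -2.978)]
green scene 247 [142.15 202.61] ctr@z 0.1 [ 0.431  -0.2529  0.1   ] rectctr [ 0.4299 -0.2532] sides [(0.0392, 1.765), (0.0643, 0.207)]
mark 20 [304.35 197.7 ] ctr@z 0.054 [0.4822 0.0045 0.054 ] rectctr [0.4829 0.004 ] sides [(0.0093, -1.561), (0.0155, -3.134)]
dot tri [ 0.41852762 -0.25453514  0.10810669]
ptip [ 0.51487916 -0.0159111   0.0875    ]
pin [0.52381021 0.00460981 0.0875    ]
disc [0.52073948 0.00761674 0.0875    ]
sl [0.52015631 0.2421162  0.095     ]
sr [0.52583767 0.12117613 0.095     ]
[ 0.41855611 -0.25499164  0.112     ] [140.98636974 195.78972978] (142.0, 197.0)
```

View pics/d.png

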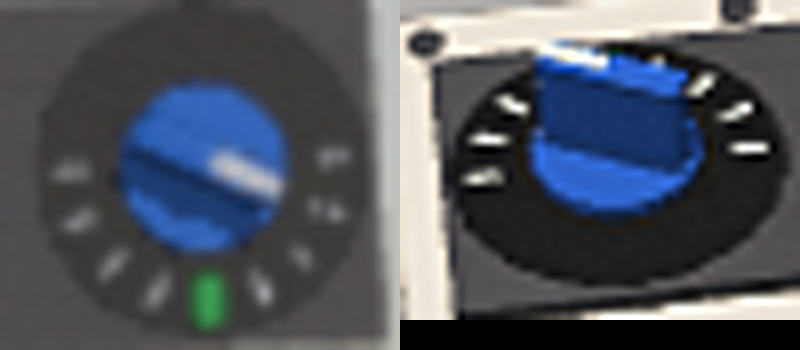

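```bash
cat >> h.py <<'E'
from scipy.spatial.transform import Rotation as Ro
def go(xyz,yaw):
    s=bot.read_state(); R=Ro.from_rotvec(s["tcp_rot"]).as_matrix(); cur=np.arctan2(R[1,0],R[0,0])
    t=[(-(yaw+k*np.pi-cur)+np.pi*2)%(2*np.pi) for k in(0,1)]; t=[x if x<np.pi else x-2*np.pi for x in t]
    print("t",round(s["time"],2),"pos",s["tool_pos"].round(4),"yaw",cur.round(3),"tilt",R[2].round(4),"q",s["q"].round(3),"F",s["wrist_force"].round(1),"w",round(s["width"],3),"g",round(s["grip_force"],1))
    print("shift",(R.T@(np.array(xyz)-s["tool_pos"])).round(4),"turn opts",np.round(t,3))
E
python3 - <<'E'
from h import *
S=load("scene0")
for X in ([.5235,.0065,.0875],[.5235-.02,.0065,.0455],):
    p=proj(S,X); print(p,(p-[222,218])*8+[400,0])
for y in(-1,1):
    a=.053; X=np.array([.523,.1815,.1085])+[-np.sin(a)*.06*y,np.cos(a)*.06*y,0]; p=proj(S,X); print("slit end",p,(p-[105,165])*3)
go([.5235,.0065,.16],-1.97)
E
```

```text
[247.82328153 224.6526897 ] [606.58625222  53.22151758]
[248.39035712 231.52336401] [611.12285692 108.18691208]
slit end [295.49521041 215.84299485] [571.48563124 152.52898455]
slit end [344.58633948 210.87546585] [718.75901845 137.62639754]
t 0.1 pos [0.1901 0.647  0.2471] yaw 2.856 tilt [ 1.e-04 -2.e-03 -1.e+00] q [ 1.248  0.265  1.605 -0.     1.274 -0.037] F [ 0.6 -0.3 -0.8] w 1.003 g 0.0
shift [-0.5004 -0.5204  0.0881] turn opts [-1.457  1.684]
```

Call:
play_rows(steps=[-0.5,-0.52,0.047,1.684,-0.5,-0.52,0.047,1.684,-0.5,-0.52,0.047,1.684,-0.5,-0.52,0.047,1.684,-0.5,-0.52,0.047,1.684,-0.5,-0.52,0.047,1.684,-0.5,-0.52,0.047,1.684,-0.5,-0.52,0.047,1.684,-0.5,-0.52,0.047,1.684,-0.5,-0.52,0.047,1.684], jaw=100, grip_force=30)

```text
time: 1.35
tool_pos: [0.4787, 0.0925, 0.2074]
tcp_rot: [-2.619, -1.735, -0.0]
wrist_force: [0.0, 0.2, -0.6]
width: 0.608
grip_force: 0.0
```

Call:
play_rows(steps=[0,0,0,0])

```text
time: 1.48
tool_pos: [0.4793, 0.0906, 0.207]
tcp_rot: [2.623, 1.728, -0.002]
wrist_force: [-1.2, 0.7, 0.1]
width: 0.607
grip_force: 0.0
```

Run:
```python
from h import *
go([.5242,.0072,.0775],1.172)
```

```text
t 1.48 pos [0.4793 0.0906 0.207 ] yaw 1.165 tilt [-1.3e-03 -2.0e-04 -1.0e+00] q [ 1.360e-01 -6.300e-02  2.040e+00 -1.000e-03  1.165e+00  5.420e-01] F [-1.2  0.7  0.1] w 0.607 g 0.0
shift [-0.0588  0.0742  0.1296] turn opts [-0.007  3.135]
```

Call:
play_rows(steps=[-0.059,0.074,0.03,0,-0.059,0.074,0.06,0,-0.059,0.074,0.06,0,-0.059,0.074,0.1,0,-0.059,0.074,0.126,0,-0.059,0.074,0.126,0])

```text
time: 2.22
tool_pos: [0.5212, 0.0129, 0.0801]
tcp_rot: [-2.614, -1.737, 0.006]
wrist_force: [0.7, -0.9, -0.1]
width: 0.607
grip_force: 0.0
```

Run:
```python
from h import *
go([.5242,.0072,.079],1.172)
snap("scene","s1"); crop("s1",205,190,305,265,6,"c3")
```

```text
t 2.23 pos [0.5212 0.0129 0.0801] yaw 1.173 tilt [-0.0013 -0.0047 -1.    ] q [-2.300e-02  1.480e-01  2.081e+00  1.000e-03  9.170e-01  3.740e-01] F [ 0.7 -0.9 -0.1] w 0.607 g 0.0
shift [-0.0041  0.005   0.0011] turn opts [ 1.00e-03 -3.14e+00]
```

View pics/c3.png

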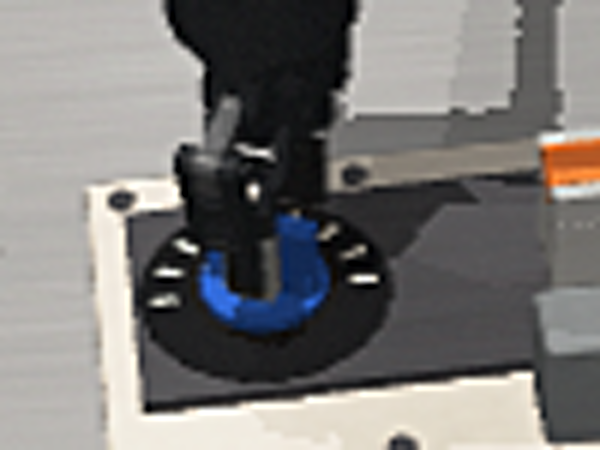

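The fingers straddle the bar (finger at (250,275) in the crop). They are about 6 mm off centre, so I'll correct that and close.

Call:
play_rows(steps=[-0.004,0.005,0.001,0,-0.004,0.005,0.001,0,-0.004,0.005,0.001,0])

```text
time: 2.65
tool_pos: [0.5274, 0.0056, 0.0817]
tcp_rot: [2.617, 1.736, 0.002]
wrist_force: [-0.9, 0.1, -0.3]
width: 0.605
grip_force: 0.0
```

Call:
play_rows(steps=[0,0,0,0,0,0,0,0,0,0,0,0,0,0,0,0,0,0,0,0,0,0,0,0], jaw=255, grip_force=35)

```text
time: 3.4
tool_pos: [0.5267, 0.0059, 0.0808]
tcp_rot: [-2.617, -1.737, -0.001]
wrist_force: [0.4, 3.9, 2.6]
width: 0.131
grip_force: 35.7
```

Run:
```python
from h import *
go([.5242,.0072,.079],1.172)
```

```text
t 3.4 pos [0.5267 0.0059 0.0808] yaw 1.172 tilt [ 5.e-04 -1.e-04 -1.e+00] q [-3.600e-02  1.530e-01  2.073e+00  1.000e-03  9.150e-01  3.620e-01] F [0.4 3.9 2.6] w 0.131 g 35.7
shift [ 0.0002 -0.0028  0.0018] turn opts [-0.     3.141]
```

Call:
play_rows(steps=[0,-0.001,0,0.15,0,-0.001,0,0.3,0,-0.001,0,0.45,0,-0.001,0,0.6,0,-0.001,0,0.75,0,-0.001,0,0.9,0,-0.001,0,1.03,0,-0.001,0,1.12,0,-0.001,0,1.12,0,-0.001,0,1.12])

```text
time: 4.65
tool_pos: [0.5258, 0.0061, 0.0808]
tcp_rot: [-3.14, -0.084, -0.0]
wrist_force: [-1.0, 1.5, 2.5]
width: 0.135
grip_force: 35.7
```

Run:
```python
from h import *
go([.5242,.0072,.079],.053)
```

```text
t 4.65 pos [0.5258 0.0061 0.0808] yaw 0.053 tilt [ 2.e-04 -0.e+00 -1.e+00] q [-0.036  0.152  2.075  0.     0.915  1.482] F [-1.   1.5  2.5] w 0.135 g 35.7
shift [-0.0016 -0.0012  0.0018] turn opts [ 0.    -3.141]
```

Call:
play_rows(steps=[0,0,0,0,0,0,0,0,0,0,0,0,0,0,-0.03,0,0,0,-0.07,0,0,0,-0.12,0,-0.04,0.05,-0.12,0,-0.08,0.1,-0.12,0,-0.1,0.16,-0.12,0,-0.1,0.2,-0.12,0], jaw=110)

```text
time: 5.9
tool_pos: [0.4346, -0.2007, 0.2008]
tcp_rot: [3.14, 0.08, 0.0]
wrist_force: [0.2, 0.6, 0.3]
width: 0.567
grip_force: 0.0
```

Run:
```python
from h import *
T=snap("top","t2");S=snap("scene","s2")
a=cv2.resize(T["pixels"][164:209,280:330],None,fx=8,fy=8,interpolation=cv2.INTER_CUBIC)
b=cv2.resize(S["pixels"][213:258,222:272],None,fx=8,fy=8,interpolation=cv2.INTER_CUBIC)
cv2.imwrite("pics/d2.png",np.hstack([a,b])); go([.4185,-.2525,.2],1.746)
```

```text
t 6.0 pos [ 0.4359 -0.2026  0.2011] yaw 0.047 tilt [ 9.0e-04  2.3e-03 -1.0e+00] q [-4.860e-01 -7.400e-02  2.061e+00 -2.000e-03  1.152e+00  1.038e+00] F [ 0.4  1.6 -0.8] w 0.571 g 0.0
shift [-0.0198  0.049   0.0012] turn opts [-1.699  1.443]
```

View pics/d2.png

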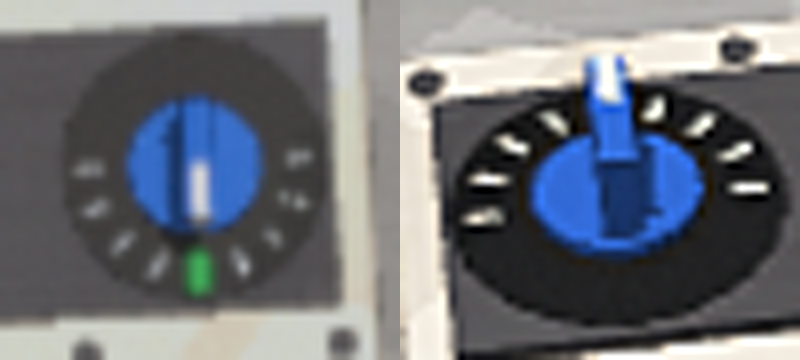

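The dial pointer (200,188) lines up with the green mark (200,272), so the dial is good. Next is the gauge.

Call:
play_rows(steps=[-0.019,0.049,0.0,-0.18,-0.019,0.049,0.0,-0.36,-0.019,0.049,0.0,-0.54,-0.019,0.049,0.0,-0.72,-0.019,0.049,0.0,-0.9,-0.019,0.049,0.0,-1.08,-0.019,0.049,0.0,-1.26,-0.019,0.049,0.0,-1.44,-0.019,0.049,0.0,-1.6,-0.019,0.049,0.0,-1.708])

```text
time: 7.25
tool_pos: [0.4198, -0.248, 0.2004]
tcp_rot: [-1.996, -2.425, -0.0]
wrist_force: [0.9, 0.3, 0.2]
width: 0.569
grip_force: 0.0
```

Call:
play_rows(steps=[0,0,0,0,0,0,0,0,0,0,0,0])

```text
time: 7.62
tool_pos: [0.4198, -0.2486, 0.2006]
tcp_rot: [-2.003, -2.42, 0.0]
wrist_force: [-0.3, -0.2, -0.4]
width: 0.573
grip_force: 0.0
```

Run:
```python
from h import *
go([.419,-.2525,.096],1.755)
```

```text
t 7.62 pos [ 0.4198 -0.2486  0.2006] yaw 1.759 tilt [ 1.e-04 -1.e-04 -1.e+00] q [-0.586 -0.057  2.047 -0.     1.152 -0.774] F [-0.3 -0.2 -0.4] w 0.573 g 0.0
shift [-0.0037 -0.0015  0.1046] turn opts [ 0.004 -3.138]
```

Descend, settle, then close gently.

Call:
play_rows(steps=[-0.004,-0.001,0.04,0,-0.004,-0.001,0.08,0,-0.004,-0.001,0.1,0,-0.004,-0.001,0.104,0,-0.004,-0.001,0.104,0,-0.004,-0.001,0.104,0])

```text
time: 8.38
tool_pos: [0.4205, -0.2536, 0.0981]
tcp_rot: [2.0, 2.419, 0.0]
wrist_force: [-0.4, -0.0, -0.1]
width: 0.564
grip_force: 0.0
```

Call:
play_rows(steps=[0,0,0,0,0,0,0,0,0,0,0,0,0,0,0,0,0,0,0,0,0,0,0,0], jaw=255, grip_force=40)

```text
time: 9.12
tool_pos: [0.4201, -0.2533, 0.0976]
tcp_rot: [2.001, 2.42, 0.0]
wrist_force: [-1.1, 0.2, 5.8]
width: 0.206
grip_force: 39.7
```

Run:
```python
from h import *
go([.419,-.2525,.222],1.755)
```

```text
t 9.12 pos [ 0.4201 -0.2533  0.0976] yaw 1.76 tilt [-0.001   0.0011 -1.    ] q [-0.593  0.064  2.137  0.     0.94  -0.782] F [-1.1  0.2  5.8] w 0.206 g 39.7
shift [ 0.0009 -0.0008 -0.1245] turn opts [ 0.005 -3.137]
```

Call:
play_rows(steps=[0,0,-0.01,0,0,0,-0.03,0,0,0,-0.06,0,0,0,-0.09,0,0,0,-0.12,0,0,0,-0.14,0,0,0,-0.14,0,0,0,-0.14,0], grip_force=80)

```text
time: 10.12
tool_pos: [0.4188, -0.2524, 0.2355]
tcp_rot: [-2.001, -2.42, 0.0]
wrist_force: [0.3, -0.2, -1.1]
width: 0.197
grip_force: 78.0
```

Run:
```python
from h import *
go([.5235,.182,.238],1.624)
```

```text
t 10.12 pos [ 0.4188 -0.2524  0.2355] yaw 1.76 tilt [ 0.0013 -0.0013 -1.    ] q [-0.593 -0.083  2.004 -0.     1.222 -0.782] F [ 0.3 -0.2 -1.1] w 0.197 g 78.0
shift [ 0.4071  0.1844 -0.0022] turn opts [ 0.136 -3.006]
```

Call:
play_rows(steps=[0.02,0.009,0,0.02,0.06,0.027,0,0.05,0.11,0.05,0,0.1,0.16,0.073,0,0.136,0.21,0.095,0,0.136,0.26,0.118,0,0.136,0.31,0.14,0,0.136,0.35,0.159,0,0.136,0.385,0.174,0,0.136,0.407,0.184,0,0.136])

```text
time: 11.38
tool_pos: [0.5228, 0.1831, 0.2344]
tcp_rot: [-2.159, -2.28, 0.005]
wrist_force: [0.6, -0.6, 0.2]
width: 0.196
grip_force: 78.0
```

Call:
play_rows(steps=[0,0,0,0,0,0,0,0,0,0,0,0,0,0,0,0])

```text
time: 11.88
tool_pos: [0.5237, 0.1806, 0.2366]
tcp_rot: [2.163, 2.278, -0.0]
wrist_force: [-0.6, 0.5, -0.3]
width: 0.201
grip_force: 78.0
```

Run:
```python
from h import *
go([.5235,.182,.238],1.624)
T=snap("top","t3");S=snap("scene","s3")
a=cv2.resize(T["pixels"][160:210,215:285],None,fx=5.7,fy=5.7,interpolation=cv2.INTER_CUBIC)
b=cv2.resize(S["pixels"][145:245,285:365],None,fx=5,fy=5,interpolation=cv2.INTER_CUBIC)
w=np.zeros((500,a.shape[1]+400,3),np.uint8);w[:a.shape[0],:a.shape[1]]=a;w[:,a.shape[1]:]=b;cv2.imwrite("pics/d3.png",w)
```

```text
t 11.88 pos [0.5237 0.1806 0.2366] yaw 1.623 tilt [-2.e-04 -1.e-04 -1.e+00] q [ 0.287  0.043  1.878 -0.     1.22   0.235] F [-0.6  0.5 -0.3] w 0.201 g 78.0
shift [ 0.0014 -0.0001 -0.0014] turn opts [-1.00e-03  3.14e+00]
```

View pics/d3.png

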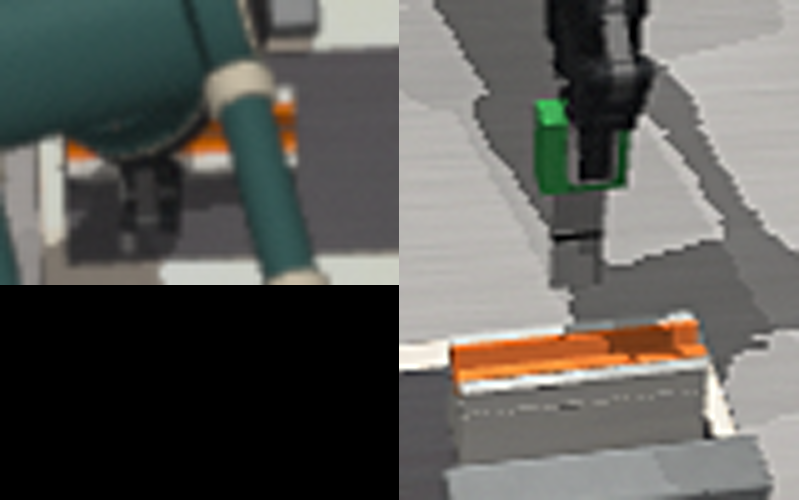

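The blade hangs upright (black line at (577,237), tip about (577,285)) above the orange mouth, whose corners are near (450,345), (690,315), (458,388) and (707,355). I'll check the relative offset in the scene camera.

Run:
```python
from h import *
S=load("s3")
f=lambda x,y:((x-399+.5)/5-.5+285,(y+.5)/5-.5+145)
a=.053;ex=np.array([np.cos(a),np.sin(a),0]);ey=np.array([-np.sin(a),np.cos(a),0])
for z in(.1085,):
  for q in((450,345),(690,315),(707,355),(458,388)): print(np.array(f(*q)).round(1),onz(S,*f(*q),z).round(4))
c=onz(S,*np.mean([f(*q) for q in((450,345),(690,315),(707,355),(458,388))],0),.1085);print("slit by scene",c)
# gauge tip/line seen
for q,z in(((577,285),.147),((577,237),.179),((553,235),.179),((602,235),.179)): print("gauge",onz(S,*f(*q),z).round(4))
# handle bottom
print("tcp-based tip pred",proj(S,[.5237,.1806,.147]),f(577,285))
```

```text
[294.8 213.6] [0.518  0.1208 0.1085]
[342.8 207.6] [0.5075 0.2392 0.1085]
[346.2 215.6] [0.537  0.2423 0.1085]
[296.4 222.2] [0.5487 0.1214 0.1085]
slit by scene [0.52796957 0.18056278 0.1085    ]
gauge [0.5244 0.18   0.147 ]
gauge [0.5275 0.1783 0.179 ]
gauge [0.525  0.1675 0.179 ]
gauge [0.5272 0.19   0.179 ]
tcp-based tip pred [320.42029588 201.39561785] (320.2, 201.6)
```

Call:
play_rows(steps=[0,0.0005,0.01,0,0,0.0005,0.02,0,0,0.0005,0.028,0,0,0.0005,0.034,0,0,0.0005,0.038,0,0,0.0005,0.041,0,0,0.0005,0.044,0,0,0.0005,0.047,0,0,0.0005,0.048,0,0,0.0005,0.048,0])

```text
time: 13.22
tool_pos: [0.5243, 0.1815, 0.1886]
tcp_rot: [-2.162, -2.28, 0.0]
wrist_force: [-0.9, -0.0, -1.2]
width: 0.199
grip_force: 78.0
```

Run:
```python
from h import *
go([.5242,.181,.166],1.624)
```

```text
t 13.22 pos [0.5243 0.1815 0.1886] yaw 1.624 tilt [-0. -0. -1.] q [0.288 0.083 1.928 0.    1.13  0.235] F [-0.9 -0.  -1.2] w 0.199 g 78.0
shift [-0.0005 -0.0001  0.0226] turn opts [-0.     3.141]
```

Call:
play_rows(steps=[0,0,0.002,0,0,0,0.004,0,0,0,0.006,0,0,0,0.008,0,0,0,0.009,0,0,0,0.009,0])

```text
time: 13.98
tool_pos: [0.5245, 0.1815, 0.18]
tcp_rot: [2.162, 2.279, 0.001]
wrist_force: [-0.3, 0.2, 1.7]
width: 0.2
grip_force: 78.2
```

Call:
play_rows(steps=[0,0,0.0015,0,0,0,0.003,0,0,0,0.0045,0,0,0,0.006,0,0,0,0.006,0])

```text
time: 14.6
tool_pos: [0.524, 0.1814, 0.1732]
tcp_rot: [-2.162, -2.279, 0.001]
wrist_force: [-0.9, -0.4, 1.1]
width: 0.198
grip_force: 78.3
```

Call:
play_rows(steps=[0,0,0.0015,0,0,0,0.003,0,0,0,0.0045,0,0,0,0.006,0,0,0,0.007,0,0,0,0.007,0,0,0,0.007,0,0,0,0.007,0])

```text
time: 15.6
tool_pos: [0.5241, 0.1815, 0.1665]
tcp_rot: [-2.162, -2.279, 0.0]
wrist_force: [-0.2, -0.2, 1.3]
width: 0.202
grip_force: 78.3
```

Run:
```python
from h import *
go([.5242,.181,.166],1.624)
S=snap("scene","s4");T=snap("top","t4")
a=cv2.resize(T["pixels"][164:209,280:330],None,fx=8,fy=8,interpolation=cv2.INTER_CUBIC)
b=cv2.resize(S["pixels"][160:230,290:356],None,fx=6,fy=6,interpolation=cv2.INTER_CUBIC)
c=cv2.resize(S["pixels"][213:258,222:272],None,fx=8,fy=8,interpolation=cv2.INTER_CUBIC)
w=np.zeros((420,796,3),np.uint8);w[:,:396]=b;w[:360,396:]=c;cv2.imwrite("pics/d4.png",w)
```

```text
t 15.6 pos [0.5241 0.1815 0.1665] yaw 1.624 tilt [-0.e+00 -3.e-04 -1.e+00] q [0.288 0.104 1.949 0.    1.089 0.235] F [-0.2 -0.2  1.3] w 0.202 g 78.3
shift [-0.0005  0.      0.0005] turn opts [-0.     3.141]
```

View pics/d4.png

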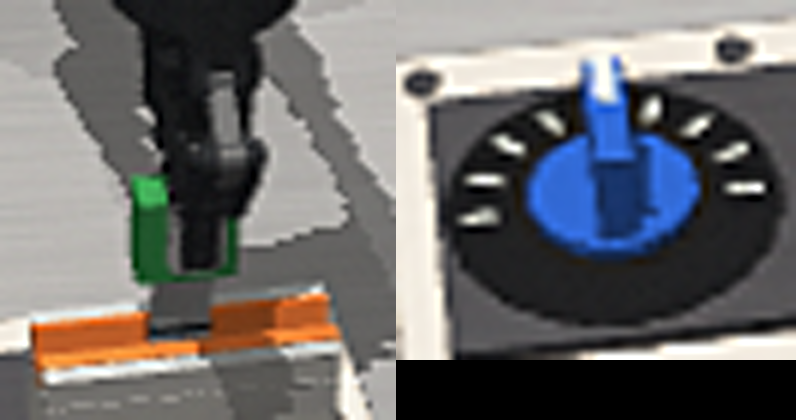

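The blade sits in the slit with its black line (180,332) at the jaw tops, the wrist feels a light drag, and the dial is unchanged. Handing in.

```bash
python3 -c "
from workcell import bot
print(bot.finish_job())"
```

```text
the job is handed in; nothing more can be done
None
```

I turned the dial to the green mark, slid the green gauge blade between the jaws with its black line level with their tops, and handed the job in with the blade held still and upright; the interface did not report a verdict.

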